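Wedge the short gel tray against its seal and keep the wedge pressed

ROBOT

A 6-joint arm with a two-finger parallel gripper is mounted at the origin on a cart in front of the work surface, level with it; the furniture and walls round the work are solid. World frame = base frame: x ahead of the robot, y to its left, z up, the work surface at z = 0. Lengths are in m, angles in degrees, forces in N, time in s.
With the tool pointing down it reaches from about 0.425 to 0.95 m from the base axis. Payload 14.7 kg.
Tool frame: the origin (TCP) lies at the very end of the fingers, on their centre line; the grasp point (between the pads) lies 19 mm behind it; z points along the fingers, y is the line along which they close (so a half turn about z gives the same grasp; the last joint's range is limited). The gripper opens to 85 mm and grips with 20 to 120 N. Pads are 22 mm wide; open, the fingers measure 114 mm over their backs; the gripper's body (76 mm by 85 mm) begins 54 mm behind the grasp point. The pads swing forward as they close: fully open they stand 13 mm farther back than shut.
Start: joints at [-72.112, 27.513, 91.461, -0, 61.026, -2.67], TCP at [0.228, -0.609, 0.231] pointing down, gripper open.
Joint ranges: [-157.49, 157.49], [-46.99, 117.5], [13.45, 153.17], [-89.5, 269.5], [5.16, 153.95], [-167.48, 167.48]. Speed limits (degrees/s): [108.29, 108.29, 136.94, 172.46, 172.46, 172.46].

INTERFACE

Orientations are given as a 3x3 rotation matrix whose columns are the frame's x, y, z axes.
In Python, from workcell import r, eyes, ticket gives the robot as it stands.
- The arm moves only by the tool arm_command, never from a script. Its arguments are lists of equal length, an entry for each row: "delta_rot": the turn, a rotation vector about the tool's x, y, z in rad, a list of three; "delta_pos": the shift along the tool's x, y, z in m, a list of three; "jaw": the opening, from 0 (shut) to 1 (fully open). A call has exactly 5 rows; each row shifts and turns the commanded pose from where the row before left it, along the tool's axes as they then stand; what a row does not reach is not made up. A row lasts 1/12 s, in which the tool goes at most 41.7 mm and 7.16 degrees, less where a joint would pass 70% of its speed; a pose out of reach is approached as far as the arm can. A call with a gripper value outside its range is refused whole. The fingers move at their own pace and stop on an object; the grip force is fixed at half the most. Time passes only in rows, so rows that do not move let the fingers close, or fill a call up. It gives the time, the measured TCP pose, the force, the opening and the grip force at its end, in the units of the state.
- r.observe(): the state, without advancing time (a new reading comes with each control period).
- eyes.get_image(name): name is "scene" or "top" or "wrist"; returns a dict with "color" (420x560x3 uint8, red, green, blue), "mtx" (3x3 intrinsics, pixels), "camera_from_world" (4x4, takes a point from world to camera coordinates); the wrist camera has in their place "hand_eye" (4x4, takes a point from camera to tool coordinates, whose origin is the TCP and whose axes are the flange's). Camera axes: x right, y down, z forward; pixel columns grow to the right and rows downward; lengths in m; the calibration is good to about 2 mm. The wrist camera is an equidistant fisheye: a pixel r from the principal point sees the ray r / f radians off the axis. A picture is of the moment at which its call begins: read the wrist's pose just before it. There is no depth.
- ticket.close_job(): hands the job in; it is judged then, once.
The state is a dict: "time_s": time; "joint_pos": joint angles; "joint_vel": joint speeds; "joint_efforts": joint torques, N m; "tcp_pos": TCP position; "tool_rot": TCP orientation; "ft_force": force on the tool from outside, world axes, zero at the start; "ft_torque": the same for the moment, N m; "gripper_width": finger opening in m; "gripper_force": force on a finger pad.
Only numpy, scipy, OpenCV 4.12 (cv2) and the standard library are available. Lean on these libraries where they do the work, as an engineer would, in place of code of your own. Each camera call takes 0.05 s, during which the arm holds its last target. There are 200 camera calls.

TASK

The gel caster has two bays: the long tray fills its bay, but the short tray leaves a wide gap in front of it. Take the keeper block (the part with the hook lip) out of the parts stand, hang it over the caster's front wall in that wide gap with its lip flat on the wall and let go of it; then push the wedge down between the keeper and the short tray until its flange rests on the keeper, so that the tray is driven back square and tight against its rubber seal. The slippery taper creeps out when let go, so finish while still gripping the wedge and holding it pressed fully home, ready for the gel to be poured; leave the long tray and the jars and dish around where they are.

Things in the scene. Friction and masses are not known exactly. Their poses are not given: they have to be found in the camera images.
- caster: Gel caster, fixed, grey plastic, 142 x 184 mm, 46 high. Origin: centre of its underside on the worktop; x from front wall (robot side) to back, y left, z up. Front wall x -62 to -50 mm, top z 46, across both bays. Two bays 72 mm wide, at y +40 and -40, floor z 8, between rails with tops at z 26; each 100 mm long, from the front wall (x -50) to its black rubber seal (x +50).
- bay_left (a point): Top inner edge of the caster's front wall at the middle of the left (+y) bay: (-50, 40, 46) mm in the caster frame.
- bay_right (a point): The same for the right (-y) bay: (-50, -40, 46) mm in the caster frame. Either tray may be in either bay.
- seal_left (a joint): How far the springy rubber seal at the back of the left bay is squeezed, in m: 0 free, at most 0.004; 8 N per mm. About 0.002 when the wedge is fully home in that bay.
- seal_right (a joint): The same for the right bay.
- tray_short: Short gel tray, loose: white plastic channel open at both ends, 70 mm long, 68 wide, 28 high, walls 5 mm, 0.12 kg. Origin: underside, middle of its REAR edge (at the seal); axes as the caster's, front end at x -70 mm. At the start it lies 1 to 3 mm short of the seal, which leaves a gap of 27 to 29 mm to the front wall; it slides back when pushed.
- tray_long: Long gel tray, loose: the same channel, 96 mm long, with a white comb across it near the back, its top 46 mm above the tray's underside. Origin as for the short tray. It leaves only 1 to 3 mm in front; leave it.
- stand: Parts stand, fixed: grey block 124 x 92 mm, 46 high; origin at the centre of its underside. Two equal pockets, one behind the other along its x axis, hold keeper and wedge upright, turned as the stand is, hanging by lip or flange from its top, so their origins are at z 46 mm; either may be in either pocket. Each lifts straight up; the tabs are 35 to 85 mm apart.
- keeper: Keeper, white plastic, 0.07 kg, loose. Origin: hook corner (underside of the lip at the block's flat front face, mid width); x back, y left, z up. Lip x -12 to 14, y -40 to 40, z 0 to 4 mm. Block below it y -32 to 32, down to z -38; front face x 0, rear face slopes from x 17 at z 0 to x 24 at z -28. Hung home its origin is at the bay point, or up to 4 mm behind it, standing on the bay floor.
- keeper_tab (a point): Grip point of the keeper, in the middle of its upright tab: (-8, 0, 25) mm in its frame. Tab x -12 to -4, y -15 to 15, z 4 to 34 mm: grip from above across the 30 mm, fingers closing along y.
- wedge: Wedge, white plastic, 0.05 kg, loose. Origin: front lower edge of its flange, mid width; x back, y left, z up. Flange x 0 to 23, y -40 to 40, z 0 to 5 mm. Body below it y -32 to 32, down to z -36; upright rear face x 23 (to the tray), front face slopes 1 in 4 from x 7 at z 0 to x 15 at z -32, then bevelled to x 18: the tip is 5 mm thick. Very slippery on the keeper.
- wedge_tab (a point): Grip point of the wedge, in its upright tab: (14.5, 0, 28) mm in its frame. Tab x 8.5 to 20.5, y -15 to 15, z 5 to 40 mm: grip as the keeper. With the flange home on the lip the wedge's origin is at (-41, bay y, 50) mm in the caster frame; sliding on the keeper it goes 1 mm back per 4 mm down, so enter the tip at about (-47, bay y, 82). Push below 10 N till home.
- jar_a: Clear sample jar with cap, 50 mm wide, 57 mm high, standing on the right: leave it.
- jar_b: Another such jar: leave it.
- dish: Clear petri dish, 60 mm wide, 15 mm high, lying near the front edge: leave it.

How it is judged (in metres and radians):
On the way, in this order (a step that is already met when the one before it is completed fails the run):
1. the keeper hangs home in the short tray's bay, let go (x of keeper in the frame of caster between -0.054 and -0.045 m and z of keeper in the frame of caster between 0.043 and 0.049 m and y of keeper in the frame of tray_short between -0.01 and 0.01 m and angle between the z axis of keeper and the z axis of caster, either way round below 0.08 rad and angle between the x axis of keeper and the x axis of caster, either way round below 0.08 rad and contact force between the fingers and keeper below 0.1 N), for 0.2 s.
2. the wedge is home between keeper and short tray, and the tray squeezes its seal (z of wedge in the frame of caster between 0.0465 and 0.053 m and x of wedge in the frame of caster between -0.046 and -0.036 m and y of wedge in the frame of tray_short between -0.01 and 0.01 m and angle between the z axis of wedge and the z axis of caster, either way round below 0.08 rad and angle between the x axis of wedge and the x axis of caster, either way round below 0.08 rad and x of tray_short in the frame of caster between 0.0508 and 0.055 m and angle between the x axis of tray_short and the x axis of caster, either way round below 0.025 rad and z of tray_short in the frame of caster between 0.005 and 0.011 m and ((y of tray_short in the frame of caster above 0 m and value of joint seal_left above 0.0012 m) or (y of tray_short in the frame of caster below 0 m and value of joint seal_right above 0.0012 m))), for 0.2 s.
At the end, for the whole second after the job is handed in: Keeper hung on the front wall in the short tray's bay (5 mm); wedge flange within 3 mm of the keeper's lip, both within 10 mm of the tray's middle and 0.08 rad; short tray flat, square (0.025 rad), squeezing its seal 1.2 mm or more; wedge still gripped, at rest; long tray moved under 10 mm (all of step 2 and x of keeper in the frame of caster between -0.054 and -0.045 m and z of keeper in the frame of caster between 0.043 and 0.049 m and y of keeper in the frame of tray_short between -0.01 and 0.01 m and angle between the z axis of keeper and the z axis of caster, either way round below 0.08 rad and angle between the x axis of keeper and the x axis of caster, either way round below 0.08 rad and contact force between the fingers and wedge above 3 N and linear speed of wedge below 0.01 m/s and distance of tray_long from where it was at the start of the episode below 0.01 m); the arm keeps its last pose, push and grip.
It fails at once if the long tray is disturbed (moved 10 mm) (distance of tray_long from where it was at the start of the episode above 0.01 m).
It fails at once if the short tray is lifted off the bay floor (by 15 mm) (z of tray_short in the frame of caster above 0.023 m).
It fails at once if a jar or the dish is disturbed (moved 30 mm) (distance of any of jar_a, jar_b, dish from where it was at the start of the episode above 0.03 m).
It also fails if it takes over 56 s, if anything falls off the work surface, if the arm or the gripper's body presses on something with over 40 N, if the wrist force passes 120 N, or if a joint passes its speed limit or range.

## Working session

There is one attempt and no reset: what is moved stays moved. The work goes in short steps, Python scripts to look and compute and a tool call to move; the robot and the scene stay as the last step left them, time stands still between calls to the robot, and variables do not carry over. Pictures are saved under pics/ and viewed, at most 10 in all, crops included, and the job is handed in when it is done.

Besides the shell and the picture viewer there is one more tool, called as name(argument=value, ...), one argument or row to a line, values as JSON. arm_command: Moves the arm, as the interface text tells. Its arguments: {"type":"object","properties":{"delta_rot":{"type":"array","items":{"type":"array","items":{"type":"number"}}},"delta_pos":{"type":"array","items":{"type":"array","items":{"type":"number"}}},"jaw":{"type":"array","items":{"type":"number"}}},"required":["delta_rot","delta_pos","jaw"]}

```bash
mkdir -p pics; python3 - <<'E'
from workcell import r,eyes,ticket
import cv2,numpy as np
s=r.observe();print(s['time_s'],s['tcp_pos'],s['tool_rot'],s['gripper_width'])
for n in ("top","scene"):
    d=eyes.get_image(n);cv2.imwrite(f"pics/{n}0.png",cv2.resize(d['color'][:,:,::-1],(800,600),interpolation=cv2.INTER_CUBIC))
    np.savez(f"{n}.npz",**d);print(n,d['mtx'],np.round(d['camera_from_world'],3))
E
```

```text
0.0 [ 0.22814069 -0.60821114  0.23066929] [[ 9.36315612e-01  3.51159423e-01 -3.67025728e-04]
 [ 3.51159611e-01 -9.36314931e-01  1.13038895e-03]
 [ 5.32950614e-05 -1.18728543e-03 -9.99999294e-01]] 0.08525670793365868
top [[401.60543838   0.         283.82488899]
 [  0.         401.60543838 211.49329205]
 [  0.           0.           1.        ]] [[ 0.013 -1.     0.018 -0.139]
 [-0.992 -0.015 -0.124  0.527]
 [ 0.124 -0.016 -0.992  0.967]
 [ 0.     0.     0.     1.   ]]
scene [[405.68535588   0.         276.03868943]
 [  0.         405.68535588 210.1056348 ]
 [  0.           0.           1.        ]] [[ 0.548 -0.837  0.009 -0.401]
 [-0.436 -0.294 -0.85   0.267]
 [ 0.714  0.462 -0.526  0.576]
 [ 0.     0.     0.     1.   ]]
```

View pics/top0.png

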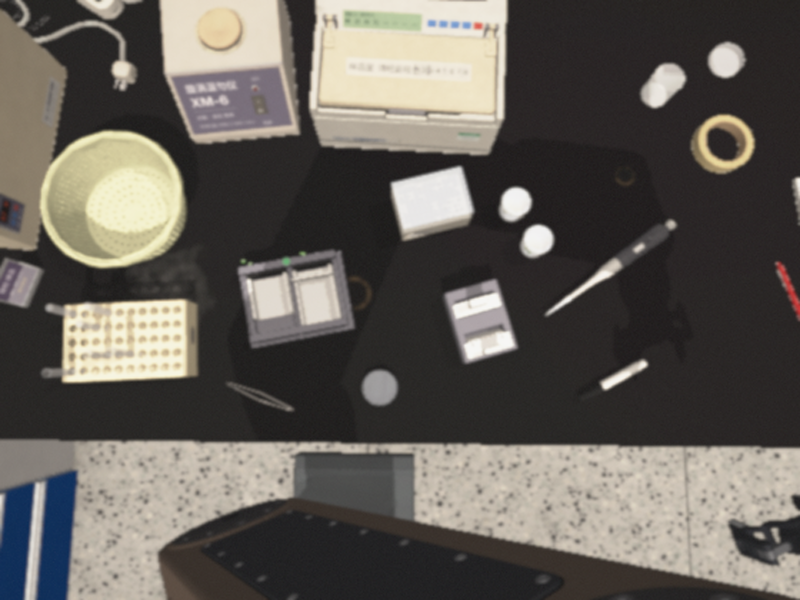

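View pics/scene0.png

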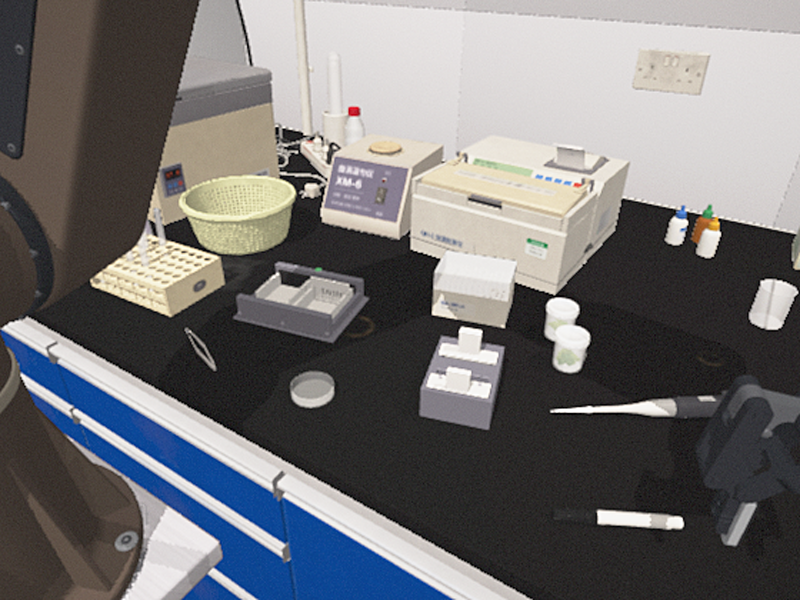

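The top picture shows the caster around (297,298) with two trays, and the stand around (481,320). The jars and dish are clear of both. I'll zoom in to see which bay and which part is which.

```bash
python3 - <<'E'
import cv2,numpy as np
t=np.load('top.npz')['color'][:,:,::-1];s=np.load('scene.npz')['color'][:,:,::-1]
z=lambda im,x,y,w,h:cv2.resize(im[y:y+h,x:x+w],(400,300),interpolation=cv2.INTER_CUBIC)
a=np.hstack([z(t,158,165,100,75),z(t,295,185,100,75)])
b=np.hstack([z(s,160,175,100,75),z(s,280,225,100,75)])
cv2.imwrite('pics/z1.png',np.vstack([a,b]))
E
```

```text
(no output)
```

View pics/z1.png

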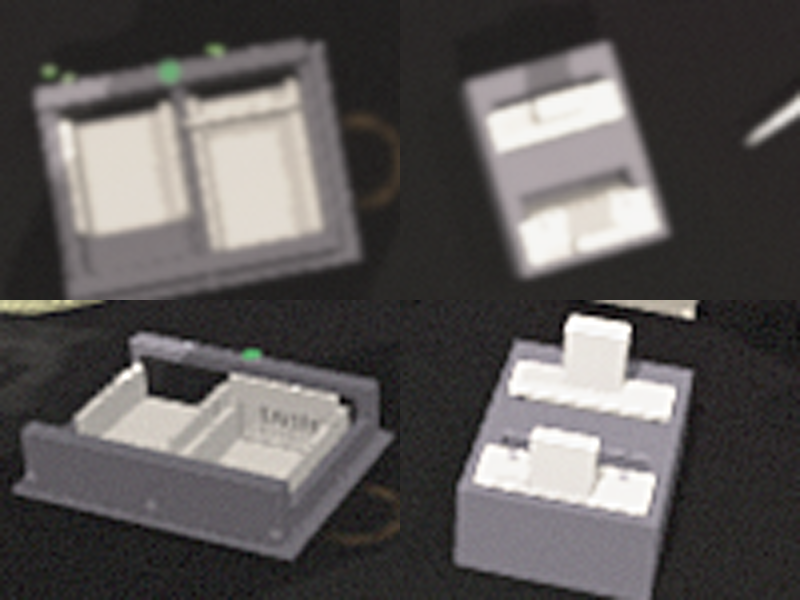

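Short tray is in the left bay (top-left panel: its front gap is at rows 230-280). The right tray carries the comb. In the stand the front part has the tab at its front edge, so it is the keeper; the rear one, with a taller central tab, is the wedge. Next I compute coarse poses.

```bash
cat > h.py <<'E'
import numpy as np,cv2
from scipy.optimize import least_squares
def proj(n,P):
    d=np.load(n+'.npz');c=np.c_[P,np.ones(len(P))]@d['camera_from_world'].T
    return (c[:,:2]/c[:,2:3])*d['mtx'][0,0]+d['mtx'][:2,2]
def world(pose,L):
    x,y,a=pose;L=np.asarray(L,float)/1000;c,s=np.cos(a),np.sin(a)
    return np.c_[x+c*L[:,0]-s*L[:,1],y+s*L[:,0]+c*L[:,1],L[:,2]]
def fit(obs,x0):
    # obs: list of (cam, local pts mm, pixels)
    f=lambda p:np.concatenate([(proj(n,world(p,L))-np.array(px)).ravel() for n,L,px in obs])
    r=least_squares(f,x0,loss='soft_l1');return r.x,f(r.x).reshape(-1,2)
E
python3 - <<'E'
from h import *
np.set_printoptions(suppress=True,precision=4)
T=lambda p:[(295+(x-400)/4,185+y/4) for x,y in p]
T2=lambda p:[(158+x/4,165+y/4) for x,y in p]
S=lambda p:[(280+(x-400)/4,225+(y-300)/4) for x,y in p]
S2=lambda p:[(160+x/4,175+(y-300)/4) for x,y in p]
st=[(62,46,46),(62,-46,46),(-62,-46,46),(-62,46,46)]
o=[('top',st,T([(464,83),(610,43),(670,237),(520,278)])),('scene',[(62,46,46),(62,-46,46),(-62,-46,46),(-62,46,46)],S([(517,342),(693,370),(650,516),(457,482)]))]
print(fit(o[:1],[.5,-.2,0.2]));print(fit(o,[.5,-.2,0.2]))
# caster front wall top & base
fw=[(-62,92,46),(-62,-92,46)]
o=[('top',[(71,92,46),(71,-92,46)],T2([(35,93),(322,40)])),('scene',fw,S2([(22,425),(290,487)]))]
print(fit(o,[.55,.1,0.2]))
for d in('top','scene'):
    M=np.load(d+'.npz')['camera_from_world'];print(-M[:3,:3].T@M[:3,3])
E
```

```text
(array([ 0.4965, -0.2611,  0.284 ]), array([[ 0.5542, -0.0232],
       [-0.3731,  0.2232],
       [-0.8729, -0.0254],
       [ 0.6049, -0.1523]]))
(array([ 0.4979, -0.2635,  0.2782]), array([[ 1.6385, -0.7184],
       [ 0.7575, -0.2621],
       [-0.0082, -0.4501],
       [ 1.4192, -0.7922],
       [-0.9786, -1.3311],
       [-0.875 , -0.2779],
       [-0.1028,  2.4443],
       [-1.6106,  0.6052]]))
(array([0.5315, 0.0562, 0.202 ]), array([[-0.8268, -0.5573],
       [ 0.9474, -0.7888],
       [-4.0566,  0.2569],
       [ 0.4003,  1.5655]]))
[ 0.4048 -0.1154  1.0275]
[-0.0755 -0.5225  0.5339]
```

arm_command(
  delta_rot=[
    [0,0,0],
    [0,0,0],
    [0,0,0],
    [0,0,0],
    [0,0,0],
  ],
  delta_pos=[
    [0.0327,-0.0246,0],
    [0.0327,-0.0246,0],
    [0.0327,-0.0246,0],
    [0.0327,-0.0246,0],
    [0.0327,-0.0246,0],
  ],
  jaw=[1,1,1,1,1],
)

```text
time_s: 0.52
tcp_pos: [0.3386, -0.4342, 0.231]
tool_rot: [[0.937, 0.351, -0.0], [0.351, -0.937, 0.0], [-0.0, -0.0, -1.0]]
ft_force: [1.2, -0.4, -0.3]
gripper_width: 0.0852
gripper_force: 0.0
```

arm_command(
  delta_rot=[
    [0,0,0],
    [0,0,0],
    [0,0,0],
    [0,0,0],
    [0,0,0.075],
  ],
  delta_pos=[
    [0.0327,-0.0246,0],
    [0.0327,-0.0246,0],
    [0.0327,-0.0246,0],
    [0.0327,-0.0246,0],
    [0.0327,-0.0246,0],
  ],
  jaw=[1,1,1,1,1],
)

```text
time_s: 0.93
tcp_pos: [0.4486, -0.2616, 0.2313]
tool_rot: [[0.96, 0.281, -0.0], [0.281, -0.96, 0.0], [-0.0, -0.0, -1.0]]
ft_force: [1.6, -0.9, -0.2]
gripper_width: 0.0859
gripper_force: 0.0
```

```bash
cat >> h.py <<'E'
def snap(name,png=None,crop=None):
    from workcell import r,eyes
    s=r.observe();d=eyes.get_image('wrist')
    np.savez(name+'.npz',tcp=s['tcp_pos'],R=np.array(s['tool_rot']),**d)
    cv2.imwrite(f'pics/{png or name}.png',cv2.resize(d['color'][:,:,::-1],(800,600),interpolation=cv2.INTER_CUBIC))
    yaw=np.degrees(np.arctan2(s['tool_rot'][1][0],s['tool_rot'][0][0]))
    print(s['time_s'],np.round(s['tcp_pos'],4),'yaw',round(yaw,2),'F',np.round(s['ft_force'],1),'w',s['gripper_width'],s['gripper_force'])
def wproj(name,P):
    d=np.load(name+'.npz');T=(P-d['tcp'])@d['R'];H=np.linalg.inv(d['hand_eye'])
    c=T@H[:3,:3].T+H[:3,3];rr=np.linalg.norm(c[:,:2],axis=1);th=np.arctan2(rr,c[:,2])
    return c[:,:2]/rr[:,None]*th[:,None]*d['mtx'][0,0]+d['mtx'][:2,2]
_p=proj
def proj(n,P): return wproj(n,P) if n.startswith('w') else _p(n,P)
E
python3 - <<'E'
from h import *
snap('w1');d=np.load('w1.npz');print(d['mtx'],d['hand_eye'])
for p in([.497,-.262,.28],[.532,.056,.2]):
  print(proj('w1',world(p,[(62,46,46),(62,-46,46),(-62,-46,46),(-62,46,46)])))
E
```

```text
0.9333 [ 0.4486 -0.2616  0.2313] yaw 16.34 F [ 1.6 -0.9 -0.2] w 0.08590015551100467 0.0
[[325.1922621    0.         279.56133482]
 [  0.         325.1922621  208.90162174]
 [  0.           0.           1.        ]] [[-2.72014126e-04 -9.63224146e-01 -2.68699035e-01  6.73655080e-02]
 [ 9.99999716e-01 -7.29976926e-05 -7.50657362e-04  1.19960143e-03]
 [ 7.03436886e-04 -2.68699163e-01  9.63223892e-01 -1.43427918e-01]
 [ 0.00000000e+00  0.00000000e+00  0.00000000e+00  1.00000000e+00]]
[[246.81195128  80.3086051 ]
 [338.79511688  81.69488803]
 [335.40655418 201.18524135]
 [247.80563002 200.70101967]]
[[ 26.65777033  13.18577404]
 [ 80.81656379   0.58077564]
 [ 69.92558321 101.95136426]
 [ 17.6279867  106.10140258]]
```

View pics/w1.png

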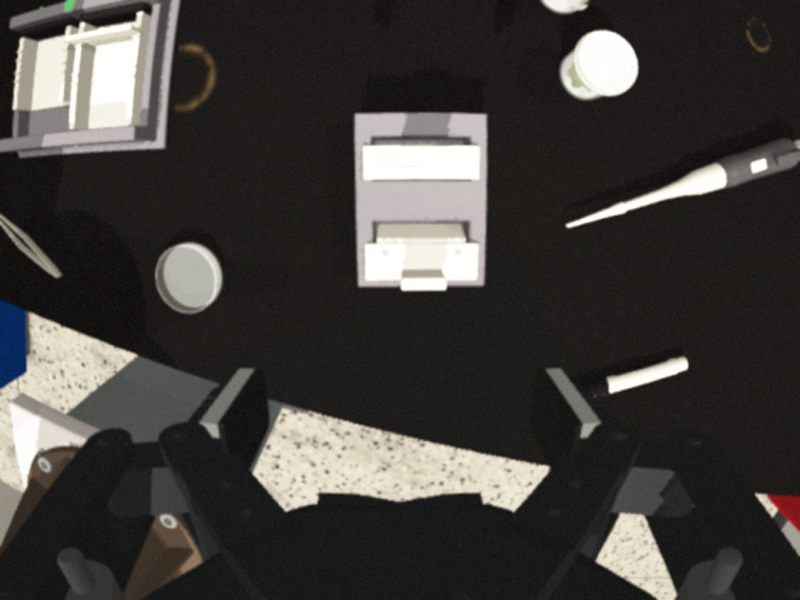

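The wrist view shows the stand (355-487, 113-286), keeper lip (365-478, 243-281) with tab top (401-447, 279-290), and wedge flange (362-480, 145-181).

```bash
python3 - <<'E'
from h import *
np.set_printoptions(suppress=True,precision=4)
k=560/800
W=lambda p:[(x*k,y*k) for x,y in p]
st=[(62,46,46),(62,-46,46),(-62,-46,46),(-62,46,46)]
P,e=fit([('w1',st,W([(355,113),(487,112),(485,287),(358,287)]))],[.497,-.262,.28]);print('stand',P,np.degrees(P[2]),e.round(1).tolist())
K=[(-12,15,80),(-12,-15,80),(-4,15,80),(-4,-15,80),(-12,40,50),(-12,-40,50)]
Kp,e=fit([('w1',K,W([(401,290),(447,290),(401,279),(447,279),(365,281),(478,281)]))],[.46,-.27,.28]);print('keeper',Kp,np.degrees(Kp[2]),e.round(1).tolist())
Wd=[(23,40,51),(23,-40,51),(0,40,51),(0,-40,51)]
Wp,e=fit([('w1',Wd,W([(362,145),(479,144),(363,181),(480,180)]))],[.5,-.25,.28]);print('wedge',Wp,np.degrees(Wp[2]),e.round(1).tolist())
print('ktab',world(Kp,[(-8,0,71)]),'wtab',world(Wp,[(14.5,0,74)]))
c,s=np.cos(P[2]),np.sin(P[2])
for q in(Kp,Wp): d=q[:2]-P[:2];print('in stand mm',1e3*(c*d[0]+s*d[1]),1e3*(-s*d[0]+c*d[1]))
E
```

```text
stand [ 0.499  -0.2643  0.2942] 16.85786575518334 [[0.2, 0.6], [-0.3, 1.5], [-0.6, -1.5], [0.7, -0.8]]
keeper [ 0.4557 -0.2773  0.2867] 16.428732183813434 [[0.1, 0.5], [-0.2, 0.5], [0.1, -0.1], [0.0, -0.1], [0.9, -0.5], [-0.8, -0.5]]
wedge [ 0.5137 -0.2594  0.3047] 17.458332229232 [[0.5, 1.1], [-0.3, 1.1], [0.4, -1.0], [-0.8, -1.3]]
ktab [[ 0.448  -0.2795  0.071 ]] wtab [[ 0.5275 -0.255   0.074 ]]
in stand mm -45.20464597085065 0.13994008391771465
in stand mm 15.504350629832294 0.42268120203362536
```

arm_command(
  delta_rot=[
    [0,0,-0.008],
    [0,0,0],
    [0,0,0],
    [0,0,0],
    [0,0,0],
  ],
  delta_pos=[
    [-0.0056,0.017,0.02],
    [0,0,0.03],
    [0,0,0.03],
    [0,0,0.02],
    [0,0,0.015],
  ],
  jaw=[0.7,0.7,0.7,0.7,0.7],
)

```text
time_s: 1.4
tcp_pos: [0.4465, -0.2807, 0.1141]
tool_rot: [[0.958, 0.288, -0.002], [0.288, -0.958, 0.001], [-0.002, -0.002, -1.0]]
ft_force: [-0.2, 0.3, -0.2]
gripper_width: 0.0598
gripper_force: 0.0
```

```bash
python3 - <<'E'
from h import *
snap('w2')
E
```

```text
1.4 [ 0.4465 -0.2807  0.1141] yaw 16.72 F [-0.2  0.3 -0.2] w 0.059830761249825504 0.0
```

View pics/w2.png

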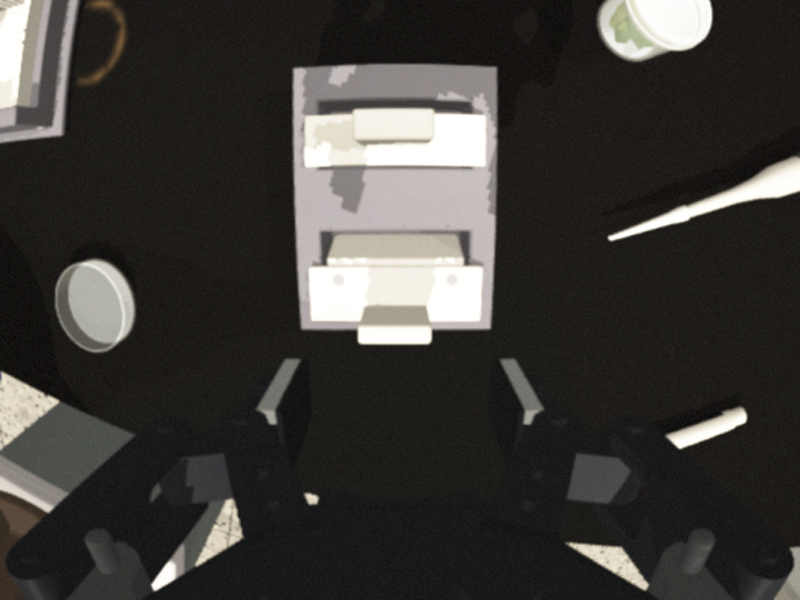

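The keeper tab is centred between the fingers (u about 395, against about 400 for the finger midline). Refitting from this closer view.

```bash
python3 - <<'E'
from h import *
np.set_printoptions(suppress=True,precision=4)
W=lambda p:[(x*.7,y*.7) for x,y in p]
K=[(-12,15,80),(-12,-15,80),(-4,15,80),(-4,-15,80),(-12,40,50),(-12,-40,50),(14,40,50),(14,-40,50)]
Kp,e=fit([('w2',K,W([(358,343),(431,343),(358,328),(431,328),(310,321),(480,321),(309,266),(483,265)]))],[.46,-.27,.28]);print('keeper',Kp,np.degrees(Kp[2]),e.round(1).tolist())
Wd=[(23,40,51),(23,-40,51),(0,40,51),(0,-40,51),(20.5,15,86),(20.5,-15,86),(8.5,15,86),(8.5,-15,86)]
Wp,e=fit([('w2',Wd,W([(305,115),(486,115),(305,166),(486,165),(354,109),(434,108),(354,142),(434,142)]))],[.5,-.25,.28]);print('wedge',Wp,np.degrees(Wp[2]),e.round(1).tolist())
print('ktab',world(Kp,[(-8,0,71)]),'wtab',world(Wp,[(14.5,0,74)]))
E
```

```text
keeper [ 0.4562 -0.2767  0.2912] 16.68577201926005 [[0.0, 0.5], [0.1, 0.6], [-0.4, -1.8], [0.4, -1.8], [1.0, -0.4], [-0.3, -0.2], [-0.2, 0.6], [-0.6, 1.4]]
wedge [ 0.5138 -0.2595  0.2926] 16.76290689003479 [[-0.1, 0.5], [-0.0, 0.1], [0.2, 0.4], [-0.3, 0.7], [-0.8, -0.2], [1.0, 0.3], [-0.7, -0.8], [1.0, -1.0]]
ktab [[ 0.4485 -0.279   0.071 ]] wtab [[ 0.5277 -0.2553  0.074 ]]
```

arm_command(
  delta_rot=[
    [0,0,0],
    [0,0,0],
    [0,0,0],
    [0,0,0],
    [0,0,0],
  ],
  delta_pos=[
    [0.0024,-0.001,0.02],
    [0,0,0.02],
    [0,0,0.0155],
    [0,0,0.003],
    [0,0,0],
  ],
  jaw=[0.65,0.65,0.65,0.65,0.65],
)

```text
time_s: 1.87
tcp_pos: [0.449, -0.2794, 0.0574]
tool_rot: [[0.958, 0.288, -0.001], [0.288, -0.958, 0.001], [-0.001, -0.001, -1.0]]
ft_force: [-0.3, 0.0, 0.4]
gripper_width: 0.0554
gripper_force: 0.0
```

arm_command(
  delta_rot=[
    [0,0,0],
    [0,0,0],
    [0,0,0],
    [0,0,0],
    [0,0,0],
  ],
  delta_pos=[
    [0,0,0],
    [0,0,0],
    [0,0,0],
    [0,0,0],
    [0,0,0],
  ],
  jaw=[0.2,0,0,0,0],
)

```text
time_s: 2.28
tcp_pos: [0.45, -0.2801, 0.0592]
tool_rot: [[0.958, 0.288, 0.002], [0.288, -0.958, -0.001], [0.001, 0.001, -1.0]]
ft_force: [-1.3, 0.7, 7.4]
gripper_width: 0.0286
gripper_force: 58.7
```

arm_command(
  delta_rot=[
    [0,0,0],
    [0,0,0],
    [0,0,0],
    [0,0,0],
    [0,0,0],
  ],
  delta_pos=[
    [0,0,-0.01],
    [0,0,-0.03],
    [0,0,-0.035],
    [0,0,-0.035],
    [0,0,-0.02],
  ],
  jaw=[0,0,0,0,0],
)

```text
time_s: 2.7
tcp_pos: [0.4504, -0.2803, 0.1926]
tool_rot: [[0.958, 0.288, 0.004], [0.288, -0.958, -0.003], [0.003, 0.003, -1.0]]
ft_force: [0.7, -1.8, -0.1]
gripper_width: 0.0284
gripper_force: 59.6
```

arm_command(
  delta_rot=[
    [0,0,0],
    [0,0,0],
    [0,0,0],
    [0,0,0],
    [0,0,0],
  ],
  delta_pos=[
    [0.007,-0.03,0],
    [0.0086,-0.0365,0],
    [0.0086,-0.0365,0],
    [0.0086,-0.0365,0],
    [0.0086,-0.0365,0],
  ],
  jaw=[0,0,0,0,0],
)

```text
time_s: 3.12
tcp_pos: [0.4381, -0.0978, 0.1892]
tool_rot: [[0.958, 0.287, 0.002], [0.287, -0.958, -0.0], [0.001, 0.001, -1.0]]
ft_force: [1.2, -0.4, -0.8]
gripper_width: 0.0284
gripper_force: 59.6
```

arm_command(
  delta_rot=[
    [0,0,0],
    [0,0,0],
    [0,0,0],
    [0,0,0.045],
    [0,0,0.045],
  ],
  delta_pos=[
    [0.0086,-0.0365,0],
    [0.0086,-0.0365,0],
    [0.0086,-0.0365,0],
    [0.0086,-0.0365,0],
    [0,0,0],
  ],
  jaw=[0,0,0,0,0],
)

```text
time_s: 3.53
tcp_pos: [0.4288, 0.0557, 0.1891]
tool_rot: [[0.979, 0.202, 0.001], [0.202, -0.979, 0.001], [0.002, -0.001, -1.0]]
ft_force: [0.6, -1.7, 0.1]
gripper_width: 0.0286
gripper_force: 59.6
```

```bash
python3 - <<'E'
from h import *
snap('w3')
E
```

```text
3.5333 [0.4288 0.0557 0.1891] yaw 11.68 F [ 0.6 -1.7  0.1] w 0.0286126250663163 59.642563462257385
```

View pics/w3.png

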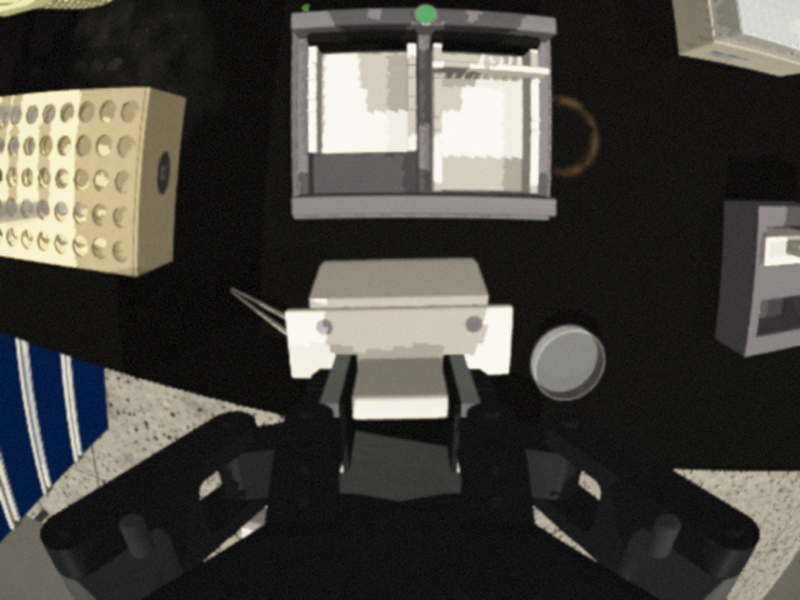

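The wrist view at 800x600 shows the keeper held square, with the lip at (286-513, 308-376). The caster front wall strip spans u 292-554 and rows 197-216, the short tray front edge is at row 153 and the centre rail at u about 424. Next I extract sub-pixel edges.

```bash
python3 - <<'E'
from h import *
np.set_printoptions(suppress=True,precision=4,linewidth=150)
g=cv2.cvtColor(np.load('w3.npz')['color'],cv2.COLOR_RGB2GRAY).astype(int)
print('cols, left part rows132-156'); 
for u in(225,255,285,315,350,370): print(u,g[132:160,u])
print('left end',[g[v,198:212].tolist() for v in(141,145,148)])
print('right end',[g[v,378:396].tolist() for v in(141,145,148)])
print('rail',[g[v,286:310].tolist() for v in(115,125)]);print('bay L',[g[v,200:226].tolist() for v in(115,125)]);print('bayR',[g[v,366:392].tolist() for v in(115,125)])
W=lambda p:[(x*.7,y*.7) for x,y in p]
dz=1000*(.1891-.0132)
K=[(14,40,4+dz),(14,-40,4+dz),(-12,15,34+dz),(-12,-15,34+dz),(-12,40,4+dz),(-12,-40,4+dz)]
Kp,e=fit([('w3',K,W([(286,310),(513,307),(354,418),(447,416),(292,378),(511,374)]))],[.43,.05,.2]);print('keeper',Kp,np.degrees(Kp[2]),e.round(1).tolist())
E
```

```text
cols, left part rows132-156
225 [ 93  93  92  75  66  93 126 139 141 141 138 141 142 141 141 143 140 136 135 133 108  58  29  20  24  21  20  15]
255 [ 96  94  85  67  78 113 135 141 144 139 142 141 141 140 142 144 141 130 126 119  77  33  17  17  19  19  19  18]
285 [ 80  76  69  62  82 118 137 146 143 142 141 145 144 140 143 142 136 123 124 117  78  32  24  18  18  22  21  23]
315 [180 127  88  62  65 112 136 148 145 143 145 146 144 145 143 146 138 128 131 126  86  37  21  19  22  17  18  19]
350 [196 153  93  69  60  80 118 143 148 148 146 145 146 146 147 145 140 135 127 131 116  61  25  20  18  17  17  19]
370 [135 139 127  95  65  65  96 131 148 146 148 147 147 142 147 145 145 139 135 135 130  97  45  20  20  17  22  19]
left end [[16, 18, 19, 20, 26, 56, 104, 131, 136, 143, 140, 141, 142, 144], [17, 17, 20, 20, 20, 50, 95, 129, 140, 139, 142, 139, 140, 140], [18, 19, 20, 15, 18, 45, 94, 129, 138, 139, 143, 140, 140, 140]]
right end [[147, 148, 148, 148, 149, 147, 146, 149, 149, 145, 135, 90, 39, 18, 20, 17, 21, 18], [148, 145, 150, 147, 149, 148, 146, 148, 147, 147, 128, 81, 34
[... 253 characters left out ...]
 75, 81, 95, 96, 91, 82, 79, 81, 79, 94, 132, 199, 239, 247, 248, 249, 246, 233]]
bay L [[19, 17, 20, 38, 79, 114, 119, 117, 124, 137, 143, 139, 142, 142, 137, 113, 73, 58, 61, 77, 95, 92, 98, 96, 94, 97], [11, 18, 17, 35, 73, 109, 122, 122, 113, 98, 95, 96, 97, 98, 93, 86, 66, 59, 61, 75, 87, 93, 96, 95, 98, 98]]
bayR [[123, 122, 121, 122, 136, 203, 244, 249, 249, 246, 232, 171, 150, 150, 145, 148, 147, 134, 133, 94, 43, 25, 24, 20, 22, 21], [114, 115, 115, 121, 157, 228, 246, 249, 249, 244, 214, 136, 104, 102, 102, 106, 109, 115, 128, 95, 40, 21, 16, 22, 23, 22]]
keeper [0.4364 0.0557 0.2219] 12.715293775301387 [[-0.3, -0.1], [0.6, -0.7], [-1.6, 0.7], [2.4, 1.0], [0.3, -0.5], [-1.0, -0.2]]
```

```bash
python3 - <<'E'
from h import *
np.set_printoptions(suppress=True,precision=4,linewidth=150)
us=[225,255,285,315,350,370];rr=[137,136.3,136.1,136.6,137.4,138.2];rf=[149,148.7,148.5,148.8,149.3,149.8]
ys=np.linspace(-95,95,40)
def res(p):
    o=[]
    for x,rows in((-50,rr),(-62,rf)):
        q=proj('w3',world(p[:3],[(x,y,46) for y in ys]));i=np.argsort(q[:,0]);o+=list(np.interp(us,q[i,0],q[i,1])-rows)
    q=proj('w3',world(p[:3],[(-56,p[3],46),(-56,-p[3],46)]));return np.array(o+[q[0,0]-203.6,q[1,0]-388.8])
s=least_squares(res,[.53,.056,.2,92],x_scale=[.01,.01,.1,10]);P=s.x[:3];print(s.x,np.degrees(s.x[2]),s.fun.round(1))
np.save('caster.npy',P)
B=world(P,[(-50,40,46)])[0];print('bay_left',B)
# checks: short-tray gap, bay edges, rear
print(proj('w3',world(P,[(-20,76,26),(-20,4,26),(-20,-4,26),(-20,-76,26),(-22,40,13),(50,40,36)]))*800/560)
for off in(.0072,):
  a=P[2];print('TCP home',B[:2]-off*np.array([np.cos(a),np.sin(a)])+.002*np.array([np.cos(a),np.sin(a)]))
E
```

```text
[ 0.5344  0.0604  0.2041 83.7144] 11.694531223632438 [-0.7 -0.6 -0.5 -0.7 -0.7 -0.8  0.7  0.6  0.6  0.6  0.7  0.8  0.   0. ]
bay_left [0.4773 0.0894 0.046 ]
[[307.9344 148.9065]
 [417.5713 146.9905]
 [429.856  147.1196]
 [536.7512 151.187 ]
 [363.7905 151.1816]
 [361.11    40.7322]]
TCP home [0.4722 0.0884]
```

arm_command(
  delta_rot=[
    [0,0,0],
    [0,0,0],
    [0,0,0],
    [0,0,0],
    [0,0,0],
  ],
  delta_pos=[
    [0.0245,-0.012,0],
    [0.0246,-0.012,0],
    [0,0,0.025],
    [0,0,0.03],
    [0,0,0.015],
  ],
  jaw=[0,0,0,0,0],
)

```text
time_s: 4.0
tcp_pos: [0.4724, 0.0833, 0.1166]
tool_rot: [[0.979, 0.201, -0.0], [0.201, -0.979, -0.0], [-0.0, 0.0, -1.0]]
ft_force: [-2.0, 0.3, -1.6]
gripper_width: 0.0282
gripper_force: 59.7
```

```bash
python3 - <<'E'
from h import *
snap('w4')
E
```

```text
4.0 [0.4724 0.0833 0.1166] yaw 11.62 F [-2.   0.3 -1.6] w 0.02823395795216899 59.66713786125183
```

View pics/w4.png

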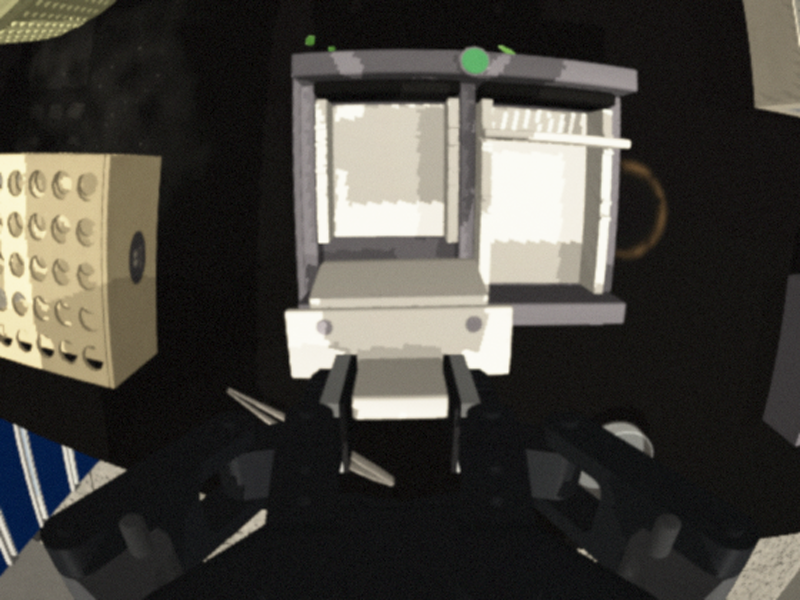

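The keeper is about 6 mm too far right of the short-tray centre (tray walls u 317-459, keeper centre u 399). The front wall rear edge is at about (560,301) and the tray front at about row 240. Checking against the caster fit.

```bash
python3 - <<'E'
from h import *
np.set_printoptions(suppress=True,precision=1,linewidth=150)
P=np.load('caster.npy');k=800/560
g=cv2.cvtColor(np.load('w4.npz')['color'],cv2.COLOR_RGB2GRAY).astype(int)
for u in(370,390,405,420): print(u,g[200:232,u])
print(proj('w4',world(P,[(-50,-30,46),(-50,-50,46),(-50,-70,46),(-62,-50,46),(-62,-70,46),(71,92,46),(71,-92,46)])))
print('tray top (x-20)',proj('w4',world(P,[(-19,74,36),(-19,6,36)]))*k)
E
```

```text
370 [ 64  56  55  56  54  55  57  54  55  54  58  67  96 123 140 142 146 147 147 146 146 145 144 144 147 144 138 100  47  18  20  21]
390 [ 62  55  53  55  53  54  56  54  50  54  57  65  97 129 141 147 148 143 148 145 147 144 147 147 144 138 127  89  44  18  17  16]
405 [ 60  54  55  54  49  53  52  56  51  54  56  71 102 133 142 152 147 147 145 144 145 146 146 143 142 140 119  72  36  19  20  22]
420 [207 206 204 201 186 137  78  49  55  53  59  75 104 131 146 145 146 146 147 146 146 142 145 144 142 141 128  75  33  18  19  20]
[[370.4 211.1]
 [396.7 211. ]
 [421.6 210.9]
 [395.1 226.9]
 [419.7 226.5]
 [191.9  36.3]
 [454.9  48.3]]
tray top (x-20) [[317.4 235.5]
 [456.5 234.9]]
```

arm_command(
  delta_rot=[
    [0,0,0],
    [0,0,0],
    [0,0,0],
    [0,0,0],
    [0,0,0],
  ],
  delta_pos=[
    [0.0005,-0.006,0],
    [0,0,0],
    [0,0,0.01],
    [0,0,0.01],
    [0,0,0],
  ],
  jaw=[0,0,0,0,0],
)

```text
time_s: 4.47
tcp_pos: [0.4715, 0.0897, 0.0968]
tool_rot: [[0.98, 0.201, -0.001], [0.201, -0.98, -0.0], [-0.001, -0.0, -1.0]]
ft_force: [-1.5, -0.6, -1.2]
gripper_width: 0.0286
gripper_force: 59.7
```

arm_command(
  delta_rot=[
    [0,0,0],
    [0,0,0],
    [0,0,0],
    [0,0,0],
    [0,0,0],
  ],
  delta_pos=[
    [0.0004,0,0.01],
    [0,0,0.01],
    [0,0,0.008],
    [0,0,0.004],
    [0,0,0],
  ],
  jaw=[0,0,0,0,0],
)

```text
time_s: 4.88
tcp_pos: [0.4717, 0.0898, 0.0646]
tool_rot: [[0.98, 0.2, -0.002], [0.2, -0.98, -0.0], [-0.002, -0.0, -1.0]]
ft_force: [-0.4, -0.3, -1.0]
gripper_width: 0.0281
gripper_force: 59.7
```

arm_command(
  delta_rot=[
    [0,0,0],
    [0,0,0],
    [0,0,0],
    [0,0,0],
    [0,0,0],
  ],
  delta_pos=[
    [0,0,0.002],
    [0,0,0.002],
    [0,0,0.001],
    [0,0,0.0],
    [0,0,0],
  ],
  jaw=[0,0,0,0,0],
)

```text
time_s: 5.3
tcp_pos: [0.4725, 0.09, 0.061]
tool_rot: [[0.98, 0.2, 0.0], [0.2, -0.98, 0.0], [0.0, 0.0, -1.0]]
ft_force: [-0.4, -0.2, -0.5]
gripper_width: 0.0285
gripper_force: 59.7
```

arm_command(
  delta_rot=[
    [0,0,0],
    [0,0,0],
    [0,0,0],
    [0,0,0],
    [0,0,0],
  ],
  delta_pos=[
    [0,0,0.001],
    [0,0,0.001],
    [0,0,0.001],
    [0,0,0.0],
    [0,0,0],
  ],
  jaw=[0,0,0,0,0],
)

```text
time_s: 5.72
tcp_pos: [0.4728, 0.09, 0.0591]
tool_rot: [[0.98, 0.2, 0.001], [0.2, -0.98, 0.0], [0.001, 0.0, -1.0]]
ft_force: [-7.9, -0.3, 33.7]
gripper_width: 0.0282
gripper_force: 63.5
```

Seated at the expected height. Now I back off and release.

arm_command(
  delta_rot=[
    [0,0,0],
    [0,0,0],
    [0,0,0],
    [0,0,0],
    [0,0,0],
  ],
  delta_pos=[
    [0,0,-0.001],
    [0,0,0],
    [0,0,0],
    [0,0,0.0],
    [0,0,0],
  ],
  jaw=[0,0,0.6,0.6,0.6],
)

```text
time_s: 6.13
tcp_pos: [0.4724, 0.0899, 0.0586]
tool_rot: [[0.98, 0.2, -0.0], [0.2, -0.98, -0.0], [-0.0, -0.0, -1.0]]
ft_force: [0.4, -0.5, -0.4]
gripper_width: 0.051
gripper_force: 0.0
```

arm_command(
  delta_rot=[
    [0,0,0],
    [0,0,0],
    [0,0,0],
    [0,0,0],
    [0,0,0],
  ],
  delta_pos=[
    [0,0,0],
    [0,0,-0.01],
    [0,0,-0.02],
    [0,0,-0.03],
    [-0.01,0,-0.03],
  ],
  jaw=[0.6,0.6,0.6,0.6,0.6],
)

```text
time_s: 6.55
tcp_pos: [0.4634, 0.088, 0.1501]
tool_rot: [[0.98, 0.2, 0.0], [0.2, -0.98, 0.0], [0.0, -0.0, -1.0]]
ft_force: [1.1, 0.2, 0.8]
gripper_width: 0.0513
gripper_force: 0.0
```

```bash
python3 - <<'E'
from h import *
snap('w5')
E
```

```text
6.55 [0.4634 0.088  0.1501] yaw 11.56 F [1.1 0.2 0.8] w 0.05130528766797283 0.0
```

View pics/w5.png

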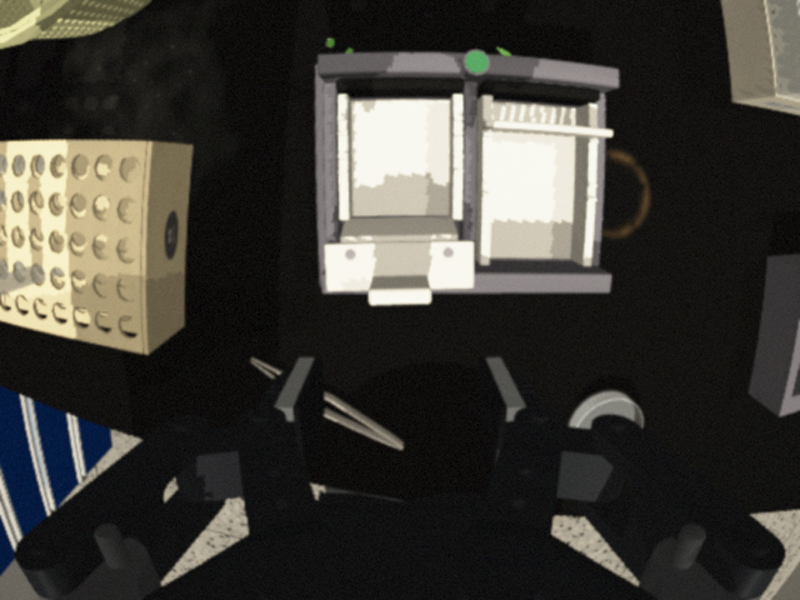

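The keeper hangs square on the left wall section: lip at (325-474, 241-291), its front edge flush with the wall front (row 291), tray undisturbed. I'll measure it and go for the wedge.

```bash
python3 - <<'E'
from h import *
np.set_printoptions(suppress=True,precision=4,linewidth=150)
P=np.load('caster.npy');W=lambda p:[(x*.7,y*.7) for x,y in p]
K=[(14,40,50),(14,-40,50),(-12,40,50),(-12,-40,50),(-12,15,80),(-12,-15,80),(-4,15,80),(-4,-15,80)]
Kp,e=fit([('w5',K,W([(325,243),(474,240),(324,291),(474,289),(370,305),(431,304),(370,291),(431,290)]))],[.47,.09,.2]);print(Kp,np.degrees(Kp[2]),e.round(1).tolist())
c,s=np.cos(P[2]),np.sin(P[2]);d=Kp[:2]-P[:2];print('in caster mm',1e3*(c*d[0]+s*d[1]),1e3*(-s*d[0]+c*d[1]))
print(proj('w5',world(P,[(-62,-30,46),(-62,-70,46),(-50,-50,46)]))/.7)
d=np.array([.5277,-.2553])-np.array([.4634,.088]);a=np.radians(11.56)
print('to wedge tab',d@[np.cos(a),np.sin(a)],d@[np.sin(a),-np.cos(a)])
E
```

```text
[0.4799 0.09   0.2177] 12.474404080467986 [[-0.3, 0.5], [0.3, 0.9], [2.1, -0.2], [-0.3, -0.4], [-0.7, 0.5], [0.4, 0.5], [-1.0, -1.0], [0.4, -1.0]]
in caster mm -47.363686331898094 40.06312963452298
[[524.0019 292.2197]
 [588.5121 292.2613]
 [558.6878 271.7822]]
to wedge tab -0.005799560524548067 0.34922162747705376
```

arm_command(
  delta_rot=[
    [0,0,0],
    [0,0,0],
    [0,0,0],
    [0,0,0],
    [0,0,0],
  ],
  delta_pos=[
    [-0.0006,0.035,0],
    [-0.0007,0.039,0],
    [-0.0007,0.039,0],
    [-0.0007,0.039,0],
    [-0.0007,0.039,0],
  ],
  jaw=[0.65,0.65,0.65,0.65,0.65],
)

```text
time_s: 7.02
tcp_pos: [0.4975, -0.1017, 0.1496]
tool_rot: [[0.98, 0.201, 0.0], [0.201, -0.98, -0.0], [0.0, 0.0, -1.0]]
ft_force: [1.2, 0.9, 0.8]
gripper_width: 0.0558
gripper_force: 0.0
```

arm_command(
  delta_rot=[
    [0,0,0],
    [0,0,0],
    [0,0,0],
    [0,0,0],
    [0,0,-0.09],
  ],
  delta_pos=[
    [-0.0006,0.039,0],
    [-0.0006,0.039,0],
    [-0.0006,0.039,0],
    [-0.0006,0.039,0],
    [0,0.002,0],
  ],
  jaw=[0.65,0.65,0.65,0.65,0.65],
)

```text
time_s: 7.43
tcp_pos: [0.5284, -0.2614, 0.1498]
tool_rot: [[0.959, 0.283, 0.003], [0.283, -0.959, -0.003], [0.002, 0.003, -1.0]]
ft_force: [-0.7, 0.3, 0.9]
gripper_width: 0.0555
gripper_force: 0.0
```

arm_command(
  delta_rot=[
    [0,0,0],
    [0,0,0],
    [0,0,0],
    [0,0,0],
    [0,0,0],
  ],
  delta_pos=[
    [0,0,0],
    [0,0,0],
    [0,0,0],
    [0,0,0],
    [0,0,0],
  ],
  jaw=[0.65,0.65,0.65,0.65,0.65],
)

```text
time_s: 7.85
tcp_pos: [0.5268, -0.254, 0.149]
tool_rot: [[0.958, 0.288, -0.0], [0.288, -0.958, 0.0], [-0.0, -0.0, -1.0]]
ft_force: [0.6, 0.1, -1.0]
gripper_width: 0.0558
gripper_force: 0.0
```

arm_command(
  delta_rot=[
    [0,0,0],
    [0,0,0],
    [0,0,0],
    [0,0,0],
    [0,0,0],
  ],
  delta_pos=[
    [0.0005,0.0015,0.02],
    [0,0,0.03],
    [0,0,0.027],
    [0,0,0.01],
    [0,0,0],
  ],
  jaw=[0.65,0.65,0.65,0.65,0.65],
)

```text
time_s: 8.27
tcp_pos: [0.5264, -0.2551, 0.0598]
tool_rot: [[0.958, 0.288, -0.004], [0.288, -0.958, 0.002], [-0.003, -0.003, -1.0]]
ft_force: [-1.0, 0.1, -0.0]
gripper_width: 0.0555
gripper_force: 0.0
```

arm_command(
  delta_rot=[
    [0,0,0],
    [0,0,0],
    [0,0,0],
    [0,0,0],
    [0,0,0],
  ],
  delta_pos=[
    [0,0,0],
    [0,0,0],
    [0,0,0],
    [0,0,0],
    [0,0,0],
  ],
  jaw=[0.4,0.2,0,0,0],
)

```text
time_s: 8.68
tcp_pos: [0.5284, -0.2562, 0.0635]
tool_rot: [[0.958, 0.288, 0.001], [0.288, -0.958, -0.0], [0.001, 0.001, -1.0]]
ft_force: [0.1, 6.7, 3.4]
gripper_width: 0.0285
gripper_force: 59.4
```

arm_command(
  delta_rot=[
    [0,0,0],
    [0,0,0],
    [0,0,0],
    [0,0,0],
    [0,0,0],
  ],
  delta_pos=[
    [0,0,0],
    [0,0,0],
    [0,0,0],
    [0,0,0],
    [0,0,0],
  ],
  jaw=[0,0,0,0,0],
)

```text
time_s: 9.1
tcp_pos: [0.5284, -0.2562, 0.0635]
tool_rot: [[0.958, 0.288, 0.002], [0.288, -0.958, -0.0], [0.001, 0.001, -1.0]]
ft_force: [0.3, 5.0, 2.9]
gripper_width: 0.0288
gripper_force: 59.4
```

arm_command(
  delta_rot=[
    [0,0,0],
    [0,0,0],
    [0,0,0],
    [0,0,0],
    [0,0,0],
  ],
  delta_pos=[
    [0,0,-0.01],
    [0,0,-0.03],
    [0,0,-0.035],
    [0,0,-0.03],
    [0,0,-0.01],
  ],
  jaw=[0,0,0,0,0],
)

```text
time_s: 9.52
tcp_pos: [0.53, -0.2577, 0.1831]
tool_rot: [[0.958, 0.288, 0.007], [0.288, -0.958, -0.004], [0.005, 0.006, -1.0]]
ft_force: [1.0, -1.3, -0.6]
gripper_width: 0.0285
gripper_force: 59.3
```

arm_command(
  delta_rot=[
    [0,0,0],
    [0,0,0],
    [0,0,0],
    [0,0,0],
    [0,0,0],
  ],
  delta_pos=[
    [0.007,-0.0346,0],
    [0.0076,-0.0382,0],
    [0.0076,-0.0382,0],
    [0.0076,-0.0382,0],
    [0.0076,-0.0382,0],
  ],
  jaw=[0,0,0,0,0],
)

```text
time_s: 9.93
tcp_pos: [0.5096, -0.0649, 0.1782]
tool_rot: [[0.958, 0.287, 0.002], [0.287, -0.958, -0.0], [0.002, 0.001, -1.0]]
ft_force: [0.8, 0.3, -0.6]
gripper_width: 0.0287
gripper_force: 59.5
```

arm_command(
  delta_rot=[
    [0,0,0],
    [0,0,0],
    [0,0,0],
    [0,0,0],
    [0,0,0.09],
  ],
  delta_pos=[
    [0.0076,-0.0382,0],
    [0.0076,-0.0382,0],
    [0.0076,-0.0382,0],
    [0.0076,-0.0382,0],
    [0.0007,-0.0036,0],
  ],
  jaw=[0,0,0,0,0],
)

```text
time_s: 10.35
tcp_pos: [0.494, 0.0975, 0.1782]
tool_rot: [[0.979, 0.205, 0.002], [0.205, -0.979, 0.001], [0.002, -0.001, -1.0]]
ft_force: [-0.9, -0.9, 0.4]
gripper_width: 0.0289
gripper_force: 59.6
```

arm_command(
  delta_rot=[
    [0,0,0],
    [0,0,0],
    [0,0,0],
    [0,0,0],
    [0,0,0],
  ],
  delta_pos=[
    [0,0,0],
    [0,0,0],
    [0,0,0],
    [0,0,0],
    [0,0,0],
  ],
  jaw=[0,0,0,0,0],
)

```text
time_s: 10.77
tcp_pos: [0.4947, 0.0915, 0.177]
tool_rot: [[0.98, 0.2, 0.0], [0.2, -0.98, -0.0], [0.0, 0.0, -1.0]]
ft_force: [-0.3, 0.1, -0.3]
gripper_width: 0.0285
gripper_force: 59.5
```

```bash
python3 - <<'E'
from h import *
snap('w6')
E
```

```text
10.7667 [0.4947 0.0915 0.177 ] yaw 11.53 F [-0.3  0.1 -0.3] w 0.028492375894103143 59.541411995887756
```

View pics/w6.png

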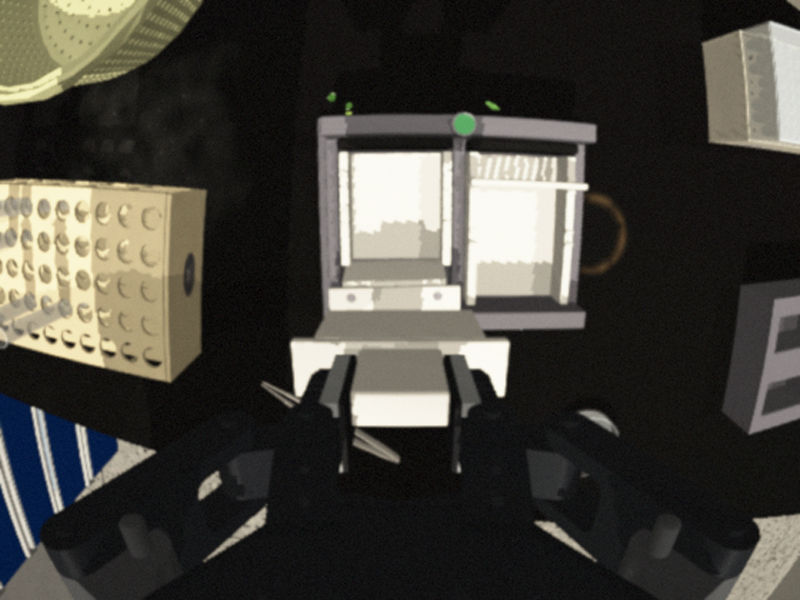

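The wrist view shows the wedge held square: flange rear edge (292,339)-(509,341), body bottom edge (333,311)-(472,311). The keeper lip is at (330-461, 286-309) and the tray wall fronts are near row 265.

```bash
python3 - <<'E'
from h import *
np.set_printoptions(suppress=True,precision=4,linewidth=150)
P=np.load('caster.npy');W=lambda p:[(x*.7,y*.7) for x,y in p]
c,s=np.cos(P[2]),np.sin(P[2])
def C(q): d=q[:2]-P[:2];return (1e3*(c*d[0]+s*d[1])).round(1),(1e3*(-s*d[0]+c*d[1])).round(1),np.degrees(q[2]-P[2]).round(1)
dz=1000*(.177-.0175)
for nm,L,px in(('wedge',[(23,40,5+dz),(23,-40,5+dz),(23,32,dz-36),(23,-32,dz-36),(8.5,15,40+dz),(8.5,-15,40+dz)],[(292,339),(509,341),(333,311),(472,311),(354,426),(449,426)]),
 ('keeper',[(14,40,50),(14,-40,50)],[(330,287),(461,285)]),
 ('wall(-50)',[(-50,-40,46),(-50,-70,46)],[(519,311),(570,311)])):
  q,e=fit([('w6',L,W(px))],[.48,.09,.2]);print(nm,C(q),e.round(1).tolist())
print('TCP',C(np.array([.4947,.0915,np.radians(11.53)])))
g=cv2.cvtColor(np.load('w6.npz')['color'],cv2.COLOR_RGB2GRAY).astype(int)
for u in(242,243,312,313):print(u,g[172:206,u])
for x in(-18,-20,-22):print(x,proj('w6',world(P,[(x,72,36),(x,8,36)])))
E
```

```text
wedge (np.float64(-47.6), np.float64(36.9), np.float64(-0.7)) [[-0.2, 0.5], [1.1, 0.3], [-2.6, -2.3], [0.5, -1.5], [-1.7, 0.3], [1.3, 0.7]]
keeper (np.float64(-46.7), np.float64(39.6), np.float64(0.7)) [[-0.5, 0.0], [0.5, 0.0]]
wall(-50) (np.float64(-0.0), np.float64(-0.2), np.float64(-0.2)) [[2.0, 0.1], [-3.0, -0.1]]
TCP (np.float64(-32.5), np.float64(38.5), np.float64(-0.2))
242 [249 249 249 249 249 250 249 250 250 249 249 249 247 231 169 136 132 139 139 140 142 144 145 143 158 187 205 200 177 173 215 235 239 237]
243 [246 245 246 246 245 246 246 245 247 246 247 247 243 230 178 146 140 143 145 146 145 145 147 144 168 210 224 205 178 176 216 236 238 229]
312 [250 249 249 249 250 250 250 249 249 249 250 249 246 219 127  80  82  86  88  92  94 100 114 130 133 137 136 149 202 240 248 249 249 249]
313 [250 249 249 249 249 248 248 249 249 249 249 249 246 218 126  78  70  73  73  76  75  78  82  84  87  86  95 132 205 241 248 249 249 250]
-18 [[240.7499 180.5358]
 [312.4893 180.2836]]
-20 [[240.8138 182.7321]
 [312.448  182.4838]]
-22 [[240.8787 184.9226]
 [312.4059 184.6783]]
```

arm_command(
  delta_rot=[
    [0,0,0],
    [0,0,0],
    [0,0,0],
    [0,0,0],
    [0,0,0],
  ],
  delta_pos=[
    [0.0002,-0.0018,0.015],
    [0,0,0.025],
    [0,0,0.022],
    [0,0,0.007],
    [0,0,0],
  ],
  jaw=[0,0,0,0,0],
)

```text
time_s: 11.23
tcp_pos: [0.4932, 0.0937, 0.1064]
tool_rot: [[0.98, 0.2, -0.003], [0.2, -0.98, -0.0], [-0.003, -0.0, -1.0]]
ft_force: [-0.9, -0.4, -0.6]
gripper_width: 0.0288
gripper_force: 59.5
```

arm_command(
  delta_rot=[
    [0,0,0],
    [0,0,0],
    [0,0,0],
    [0,0,0],
    [0,0,0],
  ],
  delta_pos=[
    [0,0,0.003],
    [0,0,0.003],
    [0,0,0.002],
    [0,0,0],
    [0,0,0],
  ],
  jaw=[0,0,0,0,0],
)

```text
time_s: 11.65
tcp_pos: [0.4946, 0.0944, 0.1003]
tool_rot: [[0.98, 0.201, 0.001], [0.201, -0.98, 0.0], [0.001, 0.0, -1.0]]
ft_force: [-1.1, -0.3, 0.5]
gripper_width: 0.0284
gripper_force: 59.5
```

arm_command(
  delta_rot=[
    [0,0,0],
    [0,0,0],
    [0,0,0],
    [0,0,0],
    [0,0,0],
  ],
  delta_pos=[
    [0.0002,0,0.002],
    [0.0004,0,0.002],
    [0.0004,0,0.002],
    [0.0004,0,0.002],
    [0,0,0],
  ],
  jaw=[0,0,0,0,0],
)

```text
time_s: 12.07
tcp_pos: [0.4961, 0.0947, 0.0918]
tool_rot: [[0.98, 0.201, 0.001], [0.201, -0.98, 0.0], [0.001, 0.0, -1.0]]
ft_force: [0.6, 0.1, -0.9]
gripper_width: 0.0288
gripper_force: 59.7
```

Entered without contact force, so I continue down the slope.

arm_command(
  delta_rot=[
    [0,0,0],
    [0,0,0],
    [0,0,0],
    [0,0,0],
    [0,0,0],
  ],
  delta_pos=[
    [0.0004,0,0.002],
    [0.0004,0,0.002],
    [0.0004,0,0.002],
    [0.0004,0,0.002],
    [0,0,0],
  ],
  jaw=[0,0,0,0,0],
)

```text
time_s: 12.48
tcp_pos: [0.4969, 0.0949, 0.0832]
tool_rot: [[0.98, 0.2, -0.001], [0.2, -0.98, -0.0], [-0.001, -0.0, -1.0]]
ft_force: [-1.4, -0.3, -0.1]
gripper_width: 0.0286
gripper_force: 59.8
```

arm_command(
  delta_rot=[
    [0,0,0],
    [0,0,0],
    [0,0,0],
    [0,0,0],
    [0,0,0],
  ],
  delta_pos=[
    [0.0004,0,0.0015],
    [0.0003,0,0.0015],
    [0.0004,0,0.0015],
    [0.0003,0,0.0015],
    [0,0,0],
  ],
  jaw=[0,0,0,0,0],
)

```text
time_s: 12.9
tcp_pos: [0.4984, 0.0952, 0.0775]
tool_rot: [[0.98, 0.2, -0.001], [0.2, -0.98, -0.0], [-0.001, -0.0, -1.0]]
ft_force: [-1.1, 0.2, -0.9]
gripper_width: 0.0285
gripper_force: 59.8
```

arm_command(
  delta_rot=[
    [0,0,0],
    [0,0,0],
    [0,0,0],
    [0,0,0],
    [0,0,0],
  ],
  delta_pos=[
    [0.0003,0,0.0015],
    [0.0003,0,0.0015],
    [0.0003,0,0.0015],
    [0.0002,0,0.001],
    [0,0,0],
  ],
  jaw=[0,0,0,0,0],
)

```text
time_s: 13.32
tcp_pos: [0.4995, 0.0954, 0.0721]
tool_rot: [[0.98, 0.201, -0.001], [0.201, -0.98, -0.0], [-0.001, -0.0, -1.0]]
ft_force: [-3.4, -0.9, -0.1]
gripper_width: 0.0288
gripper_force: 59.9
```

arm_command(
  delta_rot=[
    [0,0,0],
    [0,0,0],
    [0,0,0],
    [0,0,0],
    [0,0,0],
  ],
  delta_pos=[
    [0.0002,0,0.001],
    [0.0002,0,0.001],
    [0.0003,0,0.001],
    [0,0,0],
    [0,0,0],
  ],
  jaw=[0,0,0,0,0],
)

```text
time_s: 13.73
tcp_pos: [0.5002, 0.0956, 0.0692]
tool_rot: [[0.98, 0.2, -0.0], [0.2, -0.98, -0.0], [-0.0, -0.0, -1.0]]
ft_force: [-5.4, -0.7, 1.1]
gripper_width: 0.0285
gripper_force: 60.1
```

arm_command(
  delta_rot=[
    [0,0,0],
    [0,0,0],
    [0,0,0],
    [0,0,0],
    [0,0,0],
  ],
  delta_pos=[
    [0.0002,0,0.0008],
    [0.0002,0,0.0006],
    [0,0,0],
    [0,0,0],
    [0,0,0],
  ],
  jaw=[0,0,0,0,0],
)

```text
time_s: 14.15
tcp_pos: [0.5005, 0.0956, 0.0679]
tool_rot: [[0.98, 0.2, -0.0], [0.2, -0.98, -0.0], [-0.0, -0.0, -1.0]]
ft_force: [-4.9, -0.7, 2.7]
gripper_width: 0.0286
gripper_force: 60.3
```

arm_command(
  delta_rot=[
    [0,0,0],
    [0,0,0],
    [0,0,0],
    [0,0,0],
    [0,0,0],
  ],
  delta_pos=[
    [0.0001,0,0.0005],
    [0,0,0.0004],
    [0,0,0],
    [0,0,0],
    [0,0,0],
  ],
  jaw=[0,0,0,0,0],
)

```text
time_s: 14.57
tcp_pos: [0.5007, 0.0957, 0.0672]
tool_rot: [[0.98, 0.201, -0.0], [0.201, -0.98, -0.0], [-0.0, 0.0, -1.0]]
ft_force: [-7.0, -1.7, 9.2]
gripper_width: 0.0286
gripper_force: 61.1
```

```bash
python3 - <<'E'
from h import *
from workcell import eyes
snap('w7');d=eyes.get_image('scene');np.savez('scene2.npz',**d)
a=np.load('w7.npz')['color'][:,:,::-1];b=d['color'][:,:,::-1]
P=np.load('caster.npy');u=proj('w7',world(P,[(-30,40,46)]))[0];v=_p('scene2',world(P,[(-10,20,46)]))[0];print(u,v)
z=lambda im,c,w:cv2.resize(im[max(0,int(c[1]-w*.75)):,max(0,int(c[0]-w/2)):][:int(w*1.5),:w],(400,600),interpolation=cv2.INTER_CUBIC)
cv2.imwrite('pics/last.png',np.hstack([z(a,u-np.array([0,25]),140),z(b,v,120)]))
E
```

```text
14.5667 [0.5007 0.0957 0.0672] yaw 11.57 F [-7.  -1.7  9.2] w 0.028627014829030684 61.13477110862732Traceback (most recent call last):
  File "<stdin>", line 5, in <module>
NameError: name '_p' is not defined. Did you mean: 'np'?
```

```bash
python3 - <<'E'
from h import *
a=np.load('w7.npz')['color'][:,:,::-1];b=np.load('scene2.npz')['color'][:,:,::-1]
P=np.load('caster.npy');u=proj('w7',world(P,[(-5,40,46)]))[0];v=proj('scene2',world(P,[(-20,20,46)]))[0];print(u,v)
def z(im,c,w):
    x,y=max(0,int(c[0]-w/2)),max(0,int(c[1]-w*.75));print(x,y,400/w);return cv2.resize(im[y:y+w*3//2,x:x+w],(400,600),interpolation=cv2.INTER_CUBIC)
cv2.imwrite('pics/last.png',np.hstack([z(a,u,200),z(b,v,120)]))
E
```

```text
[279.90479944 210.25263104] [197.54167349 202.986349  ]
179 60 2.0
137 112 3.3333333333333335
```

View pics/last.png

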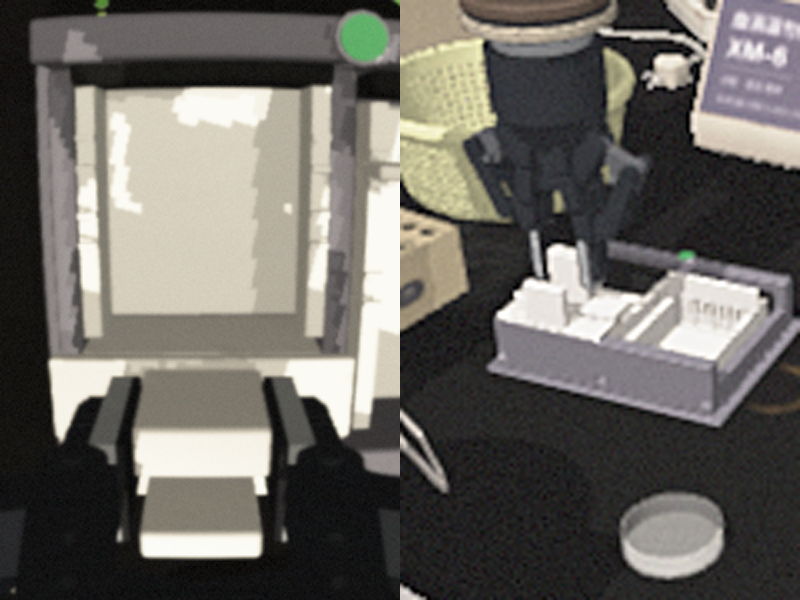

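The last view shows the wedge flange over the keeper, both square in the left bay (wedge tab top rows 431-475, keeper tab top rows 533-556), the tray square behind them and the other objects undisturbed. One numeric check follows.

```bash
python3 - <<'E'
from h import *
np.set_printoptions(suppress=True,precision=1)
P=np.load('caster.npy')
q=lambda L:(proj('w7',world(P,L))-[179,60])*2
for o in(-50,-48,-46):print('keeper',o,q([(o-12,40,80),(o-4,40,80)])[:,1])
for o in(-42,-40,-38):print('wedge',o,q([(o+8.5,40,90),(o+20.5,40,90),(o+23,40,55)])[:,1])
for o in(49,51,53):print('tray',o,q([(o,72,36),(o-70,72,36),(o,40,13)])[:,1])
g=cv2.cvtColor(np.load('w7.npz')['color'],cv2.COLOR_RGB2GRAY).astype(int)
for u in(279,290):print(u,g[270:342,u])
print(g[95:112,226],g[95:112,250],g[215:245,224])
print('keeper->wedge tab rear-edge px per mm ok')
E
```

```text
keeper -50 [557.1 531.9]
keeper -48 [550.9 525.4]
keeper -46 [544.7 518.8]
wedge -42 [483.3 434.6 362.6]
wedge -40 [475.4 426.1 355.3]
wedge -38 [467.5 417.4 348. ]
tray 49 [ 96.2 344.7  96.8]
tray 51 [ 88.8 338.1  90.2]
tray 53 [ 81.5 331.5  83.6]
279 [121 120 122 136 160 188 216 234 242 243 241 243 242 244 244 243 244 245
 244 245 245 246 246 246 246 246 245 237 189 138 121 123 121 121 121 123
 122 124 123 123 123 127 119 126 123 123 120 122 126 123 125 123 124 127
 124 143 178 215 238 247 250 250 251 251 251 251 251 246 198  88  22  13]
290 [119 124 124 139 161 188 218 234 240 243 242 243 242 242 243 243 243 244
 244 244 244 245 245 245 245 245 244 236 188 134 123 123 124 123 122 122
 124 123 124 121 123 124 124 123 122 127 124 122 126 121 122 123 124 123
 129 148 178 213 239 247 250 250 250 251 251 250 250 246 193  77  17  17]
[ 30  31  32  30  32  26  28  55 112 145 153 154 152 153 152 153 153] [ 25  21  21  20  21  20  12  17  44 104 157 176 186 201 209 211 210] [205 206 205 203 205 203 206 204 207 204 207 205 196 171 134 120 120 117
 118 119 126 131 124 135 165 205 235 241 242 241]
keeper->wedge tab rear-edge px per mm ok
```

```bash
python3 - <<'E'
from workcell import r,ticket
print(r.observe()['ft_force']);print(ticket.close_job())
E
```

```text
[-6.58277799 -0.64103273 10.34490975]
the job is handed in; nothing more can be done
None
```

I handed the job in at about 14.6 s; no verdict came back. The keeper hangs on the front wall in the left bay, let go, and the wedge is still gripped and pressed home with about 10 N. By the camera fit, the short tray sits about 1.5 mm into its seal; the long tray, jars and dish were not touched.

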